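# Drive the taper key that locks a tube rest in its bench socket

### The job

Take the red-headed taper key out of the wooden rack, lower it point down, without letting it drop, into the gap between the socket's brass packing plate and the loose steel post, then press or tap its head straight down until the key is tight: drive it with a downward force that builds up to about 15 newtons and no more, so that it wedges firmly without crushing the post's liner. Leave the key standing upright in the gap by itself and do not disturb the other things on the bench.

Things in the scene. Friction and masses are not known exactly. Their poses are not given: they have to be found in the camera images.
- key: Taper key: steel wedge with a red square head, 110 mm tall, 0.35 kg, standing point down in a rack pocket, tip 10 mm above the bench. Origin: centre of its tip; z up to the head, x thickness, y width. Width 24 mm. Wedge part 80 mm long, 10 mm thick at the tip growing 1 in 7 (half on each face) to 21.4 mm. The same either way round (half turn about z).
- key_head (a point): Centre of the key's red head, a block 24 x 24 mm and 30 mm tall (15 mm above and below this point). Best gripped across the key's y, where both sides are free. At the start this point is 105 mm above the bench.
- key_top (a point): Centre of the flat top of the key's head, 110 mm above its tip: press or tap here. The squeeze on the post comes to about 1.0 to 1.6 times the greatest downward force used; 12 to 30 N of squeeze is a tight key, above 45 N crushes the liner.
- socket: Blue receiver socket bolted to the bench: base plate 155 x 110 x 10 mm, two cheeks, a fixed brass packing plate. Origin on the bench, straight below wall_edge; z up; x horizontal, square to the packing's face, pointing across the gap to the post; y along that face. The key goes in with its x along the socket's x and its y along the socket's y.
- slot_floor (a point): Floor of the slot that takes the key, 10 mm above the bench and 8 mm from wall_edge along x. The slot is open above and 30 mm wide in y between the cheeks, whose tops are 76 mm above the bench. A tight key's tip stays well above this floor.
- wall_edge (a point): Where the upper edge of the brass packing plate nominally lies (middle, 85 mm above the bench): one side of the gap's mouth. Packings of different thickness are fitted, so the true edge is up to 1.5 mm nearer to or farther from the post; that is not in any measured pose. Below the edge the packing slopes 1 in 14 towards the post, to match the key's face.
- post: Loose steel post in the socket; its arm with a yellow V rest reaches away from the gap along its +x (V top about 135 mm high). Origin on the bench straight below the upper edge of its key-side face; x away from the gap, parallel to the socket's x; z up. It only slides along x, up to 6 mm away from the gap, against the liner. The true gap at the mouth differs each time, 14 to 18 mm.
- post_edge (a point): Middle of the upper edge of the post's key-side face, 85 mm above the bench: other side of the gap's mouth, whose centre is about midway between this and wall_edge. The face slopes 1 in 14 towards the packing below. The post's arm begins 12 mm further along x and its upper side is 99 mm above the bench.
- liner (a point): Orange liner behind the post, pushing back about 20 N per mm. The key slides in freely until its tip is about 29 to 55 mm below the mouth (depends on the gap); then each further mm down squeezes the liner by 0.14 mm and raises the downward force needed by about 2 to 2.6 N. Friction holds a wedged key where it is left; one only scraping on one face drops when let go.
- rack: Fixed pale wooden block, 70 x 190 mm and 50 mm tall, with three pockets along its y axis at -60, 0 and +60 mm, each holding one upright tool (which one is where differs). Origin at the centre of its underside; key and rack axes are parallel at the start.
- bar: Parallel dark steel key bar with a blue head, 114 mm tall, 24 mm wide, standing in the rack: leave it in its pocket. Origin at its lower end.
- drift: Round brass drift, 115 mm tall, 20 mm at its thickest, standing in the rack: leave it in its pocket. Origin at its lower end.
- tape: Silver tape measure, 68 x 62 x 36 mm, lying on the bench: leave it alone. Origin at the centre of its underside.
- square: Red triangular set-up square, about 170 mm a side, 18 mm thick, lying flat: leave it alone. Origin at its underside.
- tin: Green tin, 72 mm across and 60 mm tall: leave it alone. Origin at its underside.
- disc: Reddish-brown grinding disc, 114 mm across and 14 mm thick, lying flat: leave it alone. Origin at its underside.
There are look-alikes about, which are no part of the job. Leave any green or pink look-alike of the socket alone. Of the things shaped like the key, the steel one is meant.

How it is judged (in metres and radians):
On the way:
1. the key's tip is down in the gap, at least 15 mm below the mouth (z of key in the frame of socket below 0.07 m and x of key in the frame of socket between -0.001 and 0.022 m and horizontal distance between key and wall_edge below 0.025 m), for 0.1 s.
At the end, for the whole second after the job is handed in: The key stands in the gap by itself, at rest, tip at least 25 mm below the mouth and between packing and post, upright within 0.12 rad and its faces in line with the socket within 0.2 rad, and is tight: it squeezes the post with 12 to 30 N (contact force between key and post between 12 and 30 N and z of key in the frame of socket below 0.06 m and x of key in the frame of socket between -0.001 and 0.022 m and horizontal distance between key and wall_edge below 0.025 m and angle between key's own z axis and vertical below 0.12 rad and angle between the x axis of key and the x axis of socket, either way round below 0.2 rad and linear speed of key below 0.01 m/s); the robot touches nothing.
It fails at once if the key is let drop into the gap: it moves faster than 0.3 m/s with its tip below the mouth (linear speed of key above 0.3 m/s and z of key in the frame of socket below 0.08 m and horizontal distance between key and wall_edge below 0.025 m).
It fails at once if the key is overdriven: the squeeze on the post goes above 45 N and crushes the liner (contact force between key and post above 45 N).
It fails at once if a bystander is shifted by more than 25 mm (distance of any of bar, drift, tape, square, tin, disc from where it was at the start of the episode above 0.025 m).
It also fails if it takes over 58 s, if anything falls off the work surface, if the arm or the gripper's body presses on something with over 40 N, if the wrist force passes 120 N, or if a joint passes its speed limit or range.

### The arm

A 6-joint arm with a two-finger parallel gripper is mounted at the origin on the work surface. World frame = base frame: x ahead of the robot, y to its left, z up, the work surface at z = 0. Lengths are in m, angles in degrees, forces in N, time in s.
With the tool pointing down it reaches from about 0.3 to 0.75 m from the base axis. Payload 8.5 kg.
Tool frame: the origin (TCP) lies between the finger pads; the fingertips stand 19 mm ahead of it and the grasp point (between the pads) is the TCP; z points along the fingers, y is the line along which they close (so a half turn about z gives the same grasp; the last joint's range is limited). The gripper opens to 88 mm and grips with 3 to 60 N. Pads are 18 mm wide; open, the fingers measure 123 mm over their backs; the gripper's body (75 mm by 187 mm) begins 45 mm behind the grasp point.
Start: joints at [52.81, 21.807, 74.336, -0, 83.858, -12.336], TCP at [0.231, 0.499, 0.222] pointing down, gripper open.
Joint ranges: [-178.18, 178.18], [-50.72, 133.34], [12.68, 142.11], [-81.47, 261.47], [9.98, 163.14], [-165.26, 165.26]. Speed limits (degrees/s): [136.94, 136.94, 180, 180, 180, 180].

### API

Orientations are given as a 3x3 rotation matrix whose columns are the frame's x, y, z axes.
In Python, from plant import ctrl gives the robot as it stands. The module is installed in compiled form; this text tells all that it offers.
- The arm moves only by the tool step_arm, never from a script. Its argument "increments" is text: rows parted by semicolons, each of 7 numbers parted by spaces: the shift along the tool's x, y, z in mm, then the turn, a rotation vector about the tool's x, y, z in rad, then the opening, from 0 (shut) to 1 (fully open). In form: dx dy dz ax ay az gripper; .... A call has 1 to 8 rows; each row is the pose to reach, as a shift and turn from the pose commanded when the call began, along the tool's axes at that moment; what a row does not reach only later rows make up. A row lasts 1/10 s, in which the tool goes at most 50 mm and 8.59 degrees, less where a joint would pass 70% of its speed; a pose out of reach is approached as far as the arm can. A call with a gripper value outside its range is refused whole. The fingers move at their own pace and stop on an object; "newtons" is the grip in N (left out, the last holds). Time passes only in rows, so rows that repeat a pose let the fingers close. It gives the time, the measured TCP pose, the force, the opening and the grip force at its end, in the units of the state.
- ctrl.get_state(): the state, without advancing time (a new reading comes with each control period).
- ctrl.get_image(name): name is "side" or "top" or "wrist"; returns the picture (400x640x3 uint8, blue, green, red); there is no depth.
- ctrl.camera_params(name): a dict with "camera_matrix" (3x3 intrinsics, pixels), "extrinsics" (4x4, takes a point from world to camera coordinates). Camera axes: x right, y up, looking along -z (the intrinsics and any distortion apply to the point x, -y, -z); pixel columns grow to the right and rows downward; lengths in m; the calibration is good to about 2 mm. A picture is of the moment at which its call begins: read the wrist's pose just before it. camera_params takes no time and is no camera call; for the wrist camera it gives the pose at the moment of the call.
- ctrl.finish_job(): hands the job in; it is judged then, once.
The state is a dict: "time": time; "qpos": joint angles; "joint_velocities": joint speeds; "joint_torque": joint torques, N m; "ee_pos": TCP position; "tool_rot": TCP orientation; "contact_force": force on the tool from outside, world axes, zero at the start; "moment": the same for the moment, N m; "gripper_width": opening from 0.0 (shut) to 1.0 (fully open); "grasp_force": force on a finger pad.
Only numpy, scipy, OpenCV 4.12 (cv2) and the standard library are available. Lean on these libraries where they do the work, as an engineer would, in place of code of your own. Each camera call takes 0.05 s, during which the arm holds its last target. There are 200 camera calls.

## Working session

There is one attempt and no reset: what is moved stays moved. The work goes in short steps, Python scripts to look and compute and a tool call to move; the robot and the scene stay as the last step left them, time stands still between calls to the robot, and variables do not carry over. Pictures are saved under pics/ and viewed, at most 12 in all, crops included, and the job is handed in when it is done.

Besides the shell and the picture viewer there is one more tool, called in YAML: its name, and indented under it one key for each argument. step_arm: Moves the arm, as the interface text tells. Its arguments: {"type":"object","properties":{"increments":{"type":"string"},"newtons":{"type":"number"}},"required":["increments"]}

```bash
mkdir -p pics; python3 - <<'E'
from plant import ctrl
import cv2,numpy as np
s=ctrl.get_state();print(s['time'],s['ee_pos'],s['tool_rot'],s['contact_force'])
for n in ['side','top','wrist']:
    p=ctrl.camera_params(n);print(n,p)
    cv2.imwrite(f'pics/{n}0.png',ctrl.get_image(n))
E
```

```text
0.0 [0.23097627 0.49880695 0.22145959] [[-9.07380219e-01  4.20309823e-01 -8.89101401e-04]
 [ 4.20310638e-01  9.07379552e-01 -1.14702278e-03]
 [ 3.24647490e-04 -1.41448456e-03 -9.99998947e-01]] [ 0.68998475  0.39636842 -0.19450139]
side {'camera_matrix': array([[382.14371964,   0.        , 320.95022011],
       [  0.        , 382.14371964, 209.11436244],
       [  0.        ,   0.        ,   1.        ]]), 'extrinsics': array([[ 0.89082746, -0.45415922, -0.01287792, -0.48854142],
       [ 0.33562793,  0.63869645,  0.69240215, -0.24947899],
       [-0.30623574, -0.62113304,  0.72139685, -0.94174254],
       [ 0.        ,  0.        ,  0.        ,  1.        ]])}
top {'camera_matrix': array([[488.36782935,   0.        , 321.81430633],
       [  0.        , 488.36782935, 198.54837377],
       [  0.        ,   0.        ,   1.        ]]), 'extrinsics': array([[ 0.02317472, -0.99943636, -0.02428791,  0.01891766],
       [ 0.99268633,  0.02012551,  0.11903281, -0.54470802],
       [-0.11847691, -0.02686883,  0.99259321, -1.48567962],
       [ 0.        ,  0.        ,  0.        ,  1.        ]])}
wrist {'camera_matrix': array([[286.22836899,   0.        , 323.60186227],
       [  0.        , 286.22836899, 198.72285248],
       [  0.        ,   0.        ,   1.        ]]), 'extrinsics': array([[ 4.20188758e-01,  9.07436455e-01, -6.98830306e-04,
        -5.48516785e-01],
       [-8.73024306e-01,  4.04043892e-01, -2.73088071e-01,
         3.61445110e-02],
       [-2.47527713e-01,  1.15358633e-01,  9.61988782e-01,
        -3.88986550e-01],
       [ 0.00000000e+00,  0.00000000e+00,  0.00000000e+00,
         1.00000000e+00]])}
```

View pics/top0.png

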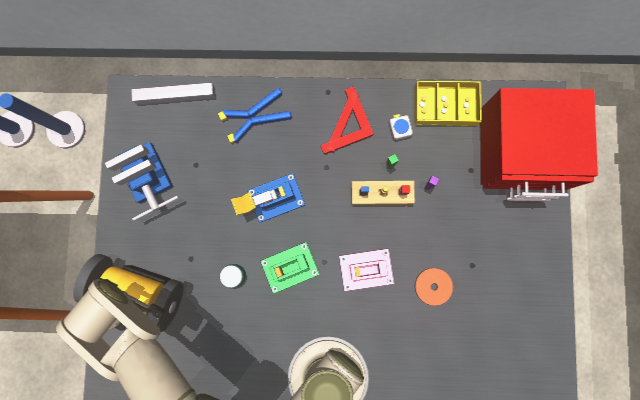

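View pics/side0.png

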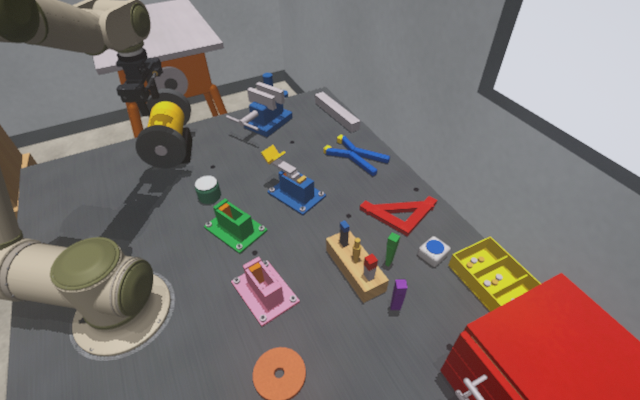

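The top view shows the rack at about (383,193) with the red-headed key at (406,190) on its right. The blue socket is at about (275,198), with its yellow V rest at (243,204). The side view agrees: key head at (371,262), socket at (297,190). Next I'll take an enlarged crop and some measurements.

```bash
cat > h.py <<'E'
from plant import ctrl
import cv2,numpy as np
def ray(p,uv,z):
    K,E=p['camera_matrix'],p['extrinsics'];R,t=E[:3,:3],E[:3,3]
    d=np.linalg.inv(K)@np.array([uv[0],uv[1],1.]);d=R.T@(d*[1,-1,-1]);c=-R.T@t
    return c+d*(z-c[2])/d[2]
def proj(p,X):
    K,E=p['camera_matrix'],p['extrinsics'];c=(E[:3,:3]@X+E[:3,3])*[1,-1,-1]
    q=K@c;return q[:2]/q[2]
E
python3 - <<'E'
from h import *
im=cv2.imread('pics/top0.png')
a=cv2.resize(im[165:230,225:310],None,fx=8,fy=8,interpolation=cv2.INTER_CUBIC)[:, :680]
b=cv2.resize(im[170:215,340:425],None,fx=8,fy=8,interpolation=cv2.INTER_CUBIC)
cv2.imwrite('pics/c1.png',cv2.resize(np.vstack([a,b]),None,fx=.68,fy=.68,interpolation=cv2.INTER_AREA))
p=ctrl.camera_params('top')
for n,uv,z in [('keytop',(406,189),.12),('bar',(365,190),.12),('rack',(383,186),.05),('sockmid',(272,197),.085)]: print(n,ray(p,uv,z).round(4))
E
```

```text
keytop [ 0.5669 -0.2171  0.12  ]
bar [ 0.5615 -0.0975  0.12  ]
rack [ 0.5848 -0.1569  0.05  ]
sockmid [0.5396 0.1794 0.085 ]
```

View pics/c1.png

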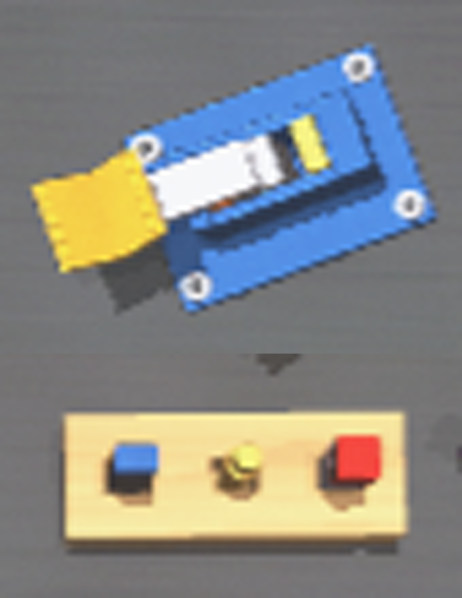

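The crop shows the brass packing at crop (312,145), the steel post end at about (265,160), and the socket base corners. It also shows the red key head at (357,458) and the rack corners.

```bash
python3 - <<'E'
from h import *
p=ctrl.camera_params('top')
def A(c): return (225+c[0]/5.44-.5,165+c[1]/5.44-.5)
def B(c): return (340+c[0]/5.44-.5,170+(c[1]-353.6)/5.44-.5)
for n,F,cs,z in [('base',A,[(370,45),(435,215),(190,310),(128,135)],.01),('rack',B,[(64,414),(405,412),(407,538),(66,540)],.05),('keytop',B,[(357,458)],.12),('keytopcorners',B,[(338,437),(380,436),(380,480),(337,480)],.12),('brass',A,[(292,120),(312,172),(329,165),(308,114)],.085),('postedge',A,[(270,138),(284,182)],.085)]:
    P=np.array([ray(p,F(c),z)[:2] for c in cs]);print(n,P.round(4).tolist(),P.mean(0).round(4))
    if len(P)==4:
        for i in range(4):
            d=P[(i+1)%4]-P[i];print('  ',np.hypot(*d).round(4),np.degrees(np.arctan2(d[1],d[0])).round(1))
w=ctrl.camera_params('wrist')['extrinsics'];R=w[:3,:3];s=ctrl.get_state();T=s['tool_rot']
print('cam in tool',T.T@(-R.T@w[:3,3]-s['ee_pos']),'axes',(T.T@R.T).round(3))
E
```

```text
base [[0.6276, 0.1265], [0.5284, 0.0857], [0.4702, 0.2261], [0.5717, 0.2664]] [0.5494 0.1762]
   0.1072 -157.6
   0.152 112.5
   0.1091 21.6
   0.1506 -68.2
rack [[0.5997, -0.0592], [0.6045, -0.2516], [0.5329, -0.2528], [0.5279, -0.0615]] [ 0.5662 -0.1563]
   0.1924 -88.6
   0.0716 -179.1
   0.1913 91.5
   0.0718 1.8
keytop [[0.5677, -0.2146]] [ 0.5677 -0.2146]
keytopcorners [[0.5789, -0.2044], [0.5799, -0.2269], [0.556, -0.2269], [0.5556, -0.2039]] [ 0.5676 -0.2155]
   0.0225 -87.5
   0.0239 -179.9
   0.023 91.1
   0.0234 -1.1
brass [[0.5717, 0.1618], [0.5429, 0.1498], [0.547, 0.1405], [0.5752, 0.1531]] [0.5592 0.1513]
   0.0313 -157.3
   0.0102 -66.2
   0.0309 24.0
   0.0095 111.9
postedge [[0.5614, 0.1737], [0.537, 0.1651]] [0.5492 0.1694]
cam in tool [ 0.0715181  -0.00116682 -0.16216615] axes [[ 0.     0.962  0.273]
 [ 1.     0.    -0.001]
 [-0.001  0.273 -0.962]]
```

step_arm:
  increments: "-50 -20 0 0 0 0.1 0.5; -95 -37 0 0 0 0.22 0.5; -140 -55 5 0 0 0.34 0.5; -185 -72 10 0 0 0.46 0.5; -230 -90 10 0 0 0.58 0.5; -275 -107 10 0 0 0.7 0.5; -320 -125 15 0 0 0.75 0.5; -365 -143 20 0 0 0.75 0.5"
  newtons: 25

```text
time: 0.95
ee_pos: [0.5033, 0.2142, 0.2019]
tool_rot: [[-0.376, 0.927, 0.0], [0.927, 0.376, 0.0], [0.0, 0.0, -1.0]]
contact_force: [0.9, 0.3, 0.7]
gripper_width: 0.498
grasp_force: 0.0
```

```bash
cat > d.py <<'E'
from h import *
import sys
# args: x y z yaw(tool y heading, deg) -> increments
def delta(x,y,z,yaw):
    from scipy.spatial.transform import Rotation as Ro
    s=ctrl.get_state();T=s['tool_rot']
    c,n=np.cos(np.radians(yaw)),np.sin(np.radians(yaw))
    G=np.array([[-n,c,0],[c,n,0],[0,0,-1.]])
    print('t',s['time'],'pos',s['ee_pos'].round(4),'F',np.round(s['contact_force'],1))
    print('d mm',(T.T@(np.array([x,y,z])-s['ee_pos'])*1e3).round(1),'rot',Ro.from_matrix(T.T@G).as_rotvec().round(4))
if __name__=='__main__': delta(*map(float,sys.argv[1:]))
E
python3 d.py .5533 .1625 .2 22.1
```

```text
t 0.95 pos [0.5033 0.2142 0.2019] F [0.9 0.3 0.7]
d mm [-66.7  26.9   1.9] rot [ 0.0001 -0.0001 -0.0003]
```

step_arm:
  increments: "-35 14 2 0 0 0 0.5; -67 27 2 0 0 0 0.5; -67 27 2 0 0 0 0.5; -67 27 2 0 0 0 0.5; -67 27 2 0 0 0 0.5"

```text
time: 1.45
ee_pos: [0.5517, 0.1649, 0.2]
tool_rot: [[-0.378, 0.926, -0.001], [0.926, 0.378, 0.0], [0.0, -0.0, -1.0]]
contact_force: [-0.2, 0.4, -0.2]
gripper_width: 0.5
grasp_force: 0.0
```

```bash
python3 - <<'E'
from h import *
import pickle
p=ctrl.camera_params('wrist');im=ctrl.get_image('wrist')
print(ctrl.get_state()['ee_pos'])
pickle.dump(p,open('w1.pkl','wb'));cv2.imwrite('pics/w1.png',im)
q=proj(p,np.array([.5533,.1625,.085]));print(q)
u,v=q.round().astype(int)-[60,45];print(u,v)
cv2.imwrite('pics/w1c.png',cv2.resize(im[v:v+90,u:u+120],None,fx=6,fy=6,interpolation=cv2.INTER_CUBIC))
E
```

```text
[0.55169781 0.16501965 0.20018171]
[325.7768842  193.50772586]
266 149
```

View pics/w1c.png

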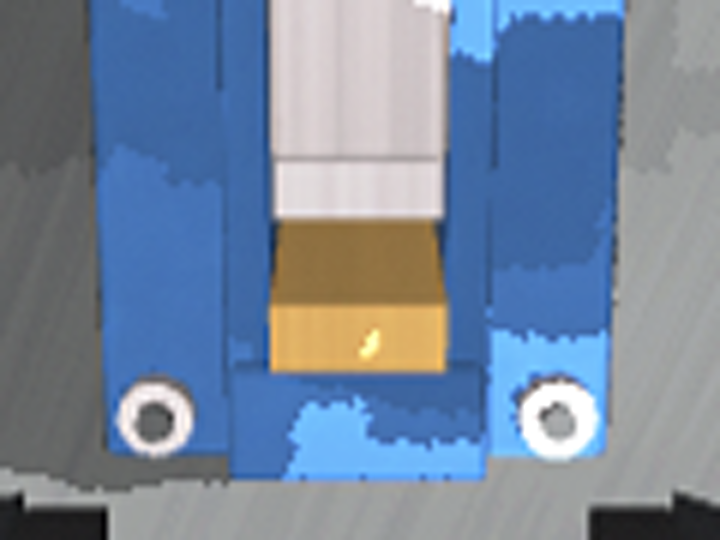

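The wrist crop shows the gap clearly. The brass packing's upper edge is at crop row 304 and the post's edge at row 219, both centred on column 358. The edges run parallel to the image rows.

```bash
python3 - <<'E'
from h import *
import pickle
p=pickle.load(open('w1.pkl','rb'))
f=lambda c:(266+c[0]/6-.42,149+c[1]/6-.42)
w=ray(p,f((358.5,304)),.085);q=ray(p,f((358.5,219)),.085)
print(w,q,(w+q)/2,np.linalg.norm(w-q),np.degrees(np.arctan2(*(q-w)[[1,0]])))
for a,b in [((270,304),(447,304)),((274,219),(443,219))]:
    d=ray(p,f(b),.085)-ray(p,f(a),.085);print(np.linalg.norm(d),np.degrees(np.arctan2(d[1],d[0])))
E
python3 d.py .5677 -.2152 .2 91.3
```

```text
[0.55515685 0.15680216 0.085     ] [0.54959671 0.17033697 0.085     ] [0.55237678 0.16356957 0.085     ] 0.01463236322373766 112.3329904095136
0.02971183403567398 22.235732808145386
0.02797643691643492 22.23628135765307
t 1.5 pos [0.5517 0.165  0.2002] F [ 0.1  0.4 -0.4]
d mm [-3.580e+02 -1.292e+02  1.000e-01] rot [-0.0000e+00 -3.0000e-04 -1.2051e+00]
```

step_arm:
  increments: "-45 -16 0 0 0 -0.145 0.5; -90 -32 0 0 0 -0.29 0.5; -135 -49 0 0 0 -0.435 0.5; -180 -65 0 0 0 -0.58 0.5; -225 -81 0 0 0 -0.725 0.5; -270 -97 0 0 0 -0.87 0.5; -315 -114 0 0 0 -1.015 0.5; -358 -129 0 0 0 -1.16 0.5"

```text
time: 2.3
ee_pos: [0.5678, -0.2109, 0.2005]
tool_rot: [[-0.999, 0.05, 0.0], [0.05, 0.999, -0.0], [-0.0, 0.0, -1.0]]
contact_force: [1.2, 0.4, 0.1]
gripper_width: 0.502
grasp_force: 0.0
```

```bash
python3 d.py .5677 -.2152 .19 91.3
```

```text
t 2.3 pos [ 0.5678 -0.2109  0.2005] F [1.2 0.4 0.1]
d mm [-0.1 -4.3 10.5] rot [-0.      0.0004 -0.0727]
```

step_arm:
  increments: "0 -1 10 0 0 -0.05 0.5; 0 -1 10 0 0 -0.05 0.5; 0 -1 10 0 0 -0.05 0.5; 0 -1 10 0 0 -0.05 0.5"

```text
time: 2.7
ee_pos: [0.5682, -0.2099, 0.1908]
tool_rot: [[-1.0, 0.007, 0.001], [0.007, 1.0, -0.0], [-0.001, -0.0, -1.0]]
contact_force: [0.0, -0.0, 0.1]
gripper_width: 0.496
grasp_force: 0.0
```

```bash
python3 - <<'E'
from h import *
import pickle
p=ctrl.camera_params('wrist');im=ctrl.get_image('wrist')
s=ctrl.get_state();print(s['ee_pos'],s['tool_rot'][:,1])
pickle.dump(p,open('w2.pkl','wb'));cv2.imwrite('pics/w2.png',im)
q=proj(p,np.array([.5677,-.2152,.12]));print(q)
u,v=q.round().astype(int)-[90,70];print(u,v)
cv2.imwrite('pics/w2c.png',cv2.resize(im[v:v+140,u:u+180],None,fx=4,fy=4,interpolation=cv2.INTER_CUBIC))
E
```

```text
[ 0.56821049 -0.21007962  0.19076087] [ 6.72960683e-03  9.99977272e-01 -4.09769752e-04]
[317.91964643 204.53304981]
228 135
```

View pics/w2c.png

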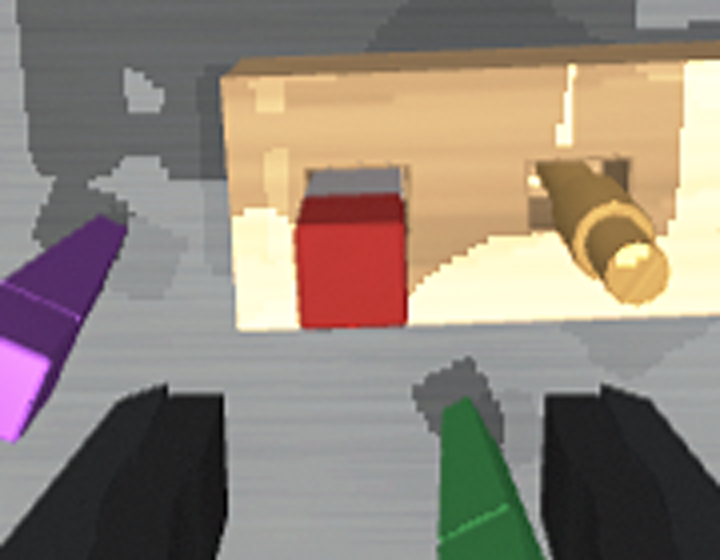

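The red head's top spans about crop (297,233) to (407,327). The brass drift is to its right, at about (637,273). The purple look-alike stands at lower left, foot at about (115,220), and the green one has its foot at about (460,375).

```bash
python3 - <<'E'
from h import *
import pickle
p=pickle.load(open('w2.pkl','rb'))
f=lambda c:(228+c[0]/4-.37,135+c[1]/4-.37)
P=np.array([ray(p,f(c),.12)[:2] for c in [(297,232),(405,229),(407,327),(301,329)]]);print(P.round(4).tolist(),P.mean(0).round(4))
for i in range(4):
    d=P[(i+1)%4]-P[i];print(np.hypot(*d).round(4),np.degrees(np.arctan2(d[1],d[0])).round(1))
a,b=[ray(p,f(c),.05) for c in [(238,330),(720,315)]];d=b-a;print('rack yaw',np.degrees(np.arctan2(d[1],d[0])))
for n,c,z in [('purple foot',(115,220),0),('purple top',(15,385),.1),('green foot',(460,375),0),('drift',(637,273),.125)]:print(n,ray(p,f(c),z).round(3))
E
python3 d.py .5680 -.2152 .105 91.6
```

```text
[[0.5571, -0.2286], [0.5566, -0.2059], [0.5784, -0.2055], [0.5787, -0.2283]] [ 0.5677 -0.217 ]
0.0227 91.3
0.0218 1.0
0.0228 -89.2
0.0216 -179.3
rack yaw 91.49660352458821
purple foot [ 0.584 -0.296  0.   ]
purple top [ 0.599 -0.298  0.1  ]
green foot [ 0.638 -0.186  0.   ]
drift [ 0.565 -0.158  0.125]
t 2.75 pos [ 0.5682 -0.2101  0.1908] F [-1.   0.5 -0.3]
d mm [ 0.2 -5.1 85.8] rot [-0.0004  0.0008 -0.0347]
```

step_arm:
  increments: "0 -6.5 5 0 0 -0.03 0.5; 0 -6.5 25 0 0 -0.03 0.5; 0 -6.5 45 0 0 -0.03 0.5; 0 -6.5 65 0 0 -0.03 0.5; 0 -6.5 80 0 0 -0.03 0.5; 0 -6.5 86 0 0 -0.03 0.5; 0 -6.5 86 0 0 -0.03 0.5; 0 -6.5 86 0 0 -0.03 0.5"

```text
time: 3.55
ee_pos: [0.5683, -0.2178, 0.105]
tool_rot: [[-1.0, -0.023, 0.001], [-0.023, 1.0, -0.001], [-0.001, -0.001, -1.0]]
contact_force: [0.1, -0.2, 0.5]
gripper_width: 0.501
grasp_force: 0.0
```

```bash
python3 d.py .5680 -.2165 .105 91.4
```

```text
t 3.55 pos [ 0.5683 -0.2178  0.105 ] F [ 0.1 -0.2  0.5]
d mm [0.3 1.3 0. ] rot [-0.0008  0.0013 -0.0019]
```

Close the gripper with a firm hold.

step_arm:
  increments: "0 1 0 0 0 0 0.3; 0 1 0 0 0 0 0.2; 0 1 0 0 0 0 0.1; 0 1 0 0 0 0 0.1; 0 1 0 0 0 0 0.1; 0 1 0 0 0 0 0.1"
  newtons: 40

```text
time: 4.15
ee_pos: [0.5678, -0.2169, 0.1041]
tool_rot: [[-1.0, -0.022, 0.0], [-0.022, 1.0, -0.0], [-0.0, -0.0, -1.0]]
contact_force: [0.0, -0.2, 0.0]
gripper_width: 0.1
grasp_force: 0.0
```

Nothing is between the pads, so I'll look.

```bash
python3 - <<'E'
from h import *
import pickle
p=ctrl.camera_params('wrist');im=ctrl.get_image('wrist')
s=ctrl.get_state();print(s['gripper_width'],s['grasp_force'],s['ee_pos'])
pickle.dump(p,open('w3.pkl','wb'));cv2.imwrite('pics/w3.png',im);print(proj(p,s['ee_pos']))
E
```

```text
0.10043589955230706 0.0 [ 0.56782244 -0.21690635  0.10405255]
[324.25302755 239.1403674 ]
```

View pics/w3.png

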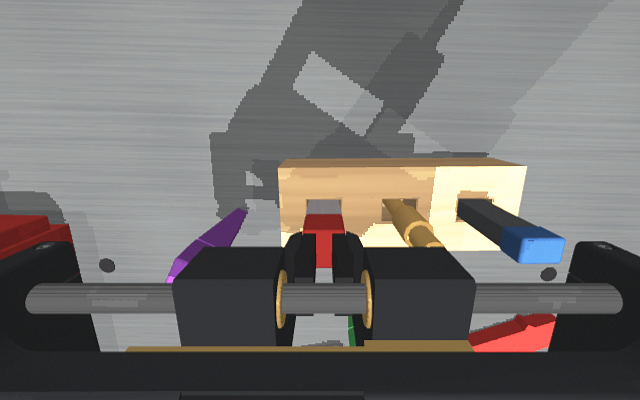

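The fingers are shut above the red head rather than around it: they cover its top at (325,240). So the real fingertips are higher than the reported TCP implies. I'll check that with the side camera.

```bash
python3 - <<'E'
from h import *
p=ctrl.camera_params('side');im=ctrl.get_image('side')
s=ctrl.get_state();e=s['ee_pos']
print(s['qpos'],s['joint_torque'])
q=proj(p,e);u,v=q.round().astype(int)-[50,45];print(u,v)
c=cv2.resize(im[v:v+80,u:u+100],None,fx=7,fy=7,interpolation=cv2.INTER_CUBIC)
for z,col in [(e[2],(255,255,0)),(e[2]-.019,(0,255,255)),(.12,(255,0,255))]:
    a=proj(p,np.array([e[0],e[1],z]));print(z,a,((a-[u,v]+.5)*7).round())
    cv2.circle(c,tuple(((a-[u,v]+.5)*7).astype(int).tolist()),4,col,1)
cv2.imwrite('pics/s3.png',c)
E
```

```text
[-3.20533949e+01  3.33854420e+01  7.48814877e+01  1.86036391e-04
  7.17360659e+01 -1.23325962e+02] [-1.14492399e-03 -5.15650105e+01 -1.99918127e+01 -5.22130332e-02
  5.68356633e-02  1.06694417e-04]
319 217
0.10403212290523382 [369.23585992 262.02136827] [355. 319.]
0.08503212290523382 [368.6178154 266.6999066] [351. 351.]
0.12 [369.76992428 257.97855177] [359. 290.]
```

View pics/s3.png

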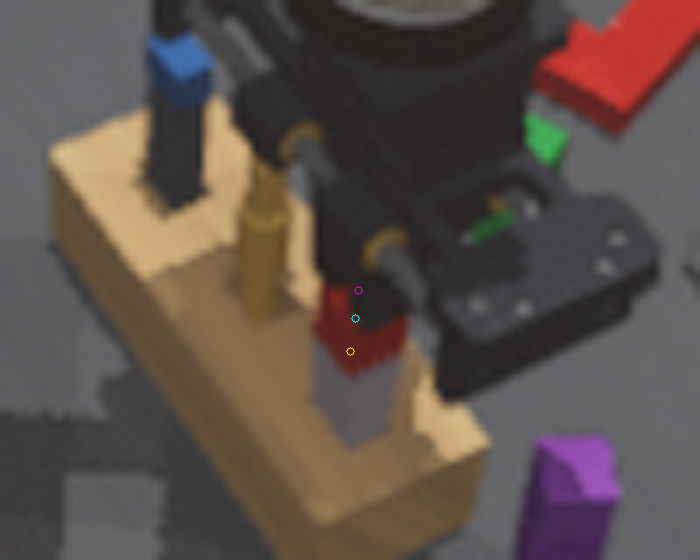

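The side crop shows the fingertips at about (340,285) to (370,325), just on top of the red head (top near row 290). From the wrist view, the tips sit about 30–35 mm higher than "TCP − 19 mm" gives. So the grasp point is about 32 mm behind the reported TCP. I'll reopen, go down about 30 mm carefully while watching the force, then close.

step_arm:
  increments: "0 0 0 0 0 0 0.5; 0 0 0 0 0 0 0.5; 0 0 0 0 0 0 0.5; 0 0 4 0 0 0 0.5; 0 0 8 0 0 0 0.5; 0 0 12 0 0 0 0.5; 0 0 15 0 0 0 0.5; 0 0 15 0 0 0 0.5"

```text
time: 5.05
ee_pos: [0.5676, -0.2168, 0.0884]
tool_rot: [[-1.0, -0.022, -0.001], [-0.022, 1.0, 0.001], [0.001, 0.001, -1.0]]
contact_force: [0.3, 0.3, 0.5]
gripper_width: 0.498
grasp_force: 0.0
```

step_arm:
  increments: "0 0 4 0 0 0 0.5; 0 0 8 0 0 0 0.5; 0 0 12 0 0 0 0.5; 0 0 15 0 0 0 0.5; 0 0 15 0 0 0 0.5"

```text
time: 5.55
ee_pos: [0.5676, -0.2168, 0.0735]
tool_rot: [[-1.0, -0.022, -0.001], [-0.022, 1.0, 0.0], [0.001, 0.0, -1.0]]
contact_force: [-0.1, -0.2, 0.3]
gripper_width: 0.5
grasp_force: 0.0
```

```bash
python3 - <<'E'
from h import *
p=ctrl.camera_params('side');im=ctrl.get_image('side')
s=ctrl.get_state();print(s['contact_force'],s['ee_pos'])
u,v=319,217
c=cv2.resize(im[v:v+80,u:u+100],None,fx=7,fy=7,interpolation=cv2.INTER_CUBIC)
cv2.imwrite('pics/s4.png',c)
E
```

```text
[-0.28611957 -0.01787729  0.24402909] [ 0.56775738 -0.21685324  0.07385431]
```

View pics/s4.png

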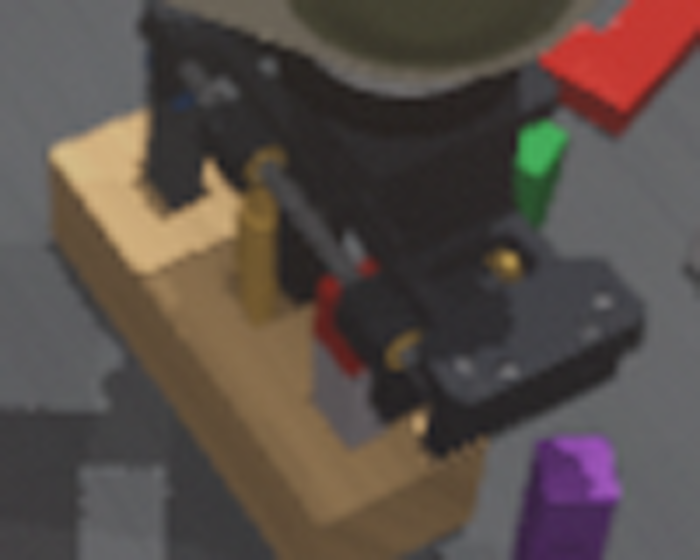

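The fingers now straddle the red head: left finger near (295,290), right near (390,400). The tips are at the head's lower part and nothing is touched. Closing.

step_arm:
  increments: "0 0 0 0 0 0 0.3; 0 0 0 0 0 0 0.2; 0 0 0 0 0 0 0.1; 0 0 0 0 0 0 0.1; 0 0 0 0 0 0 0.1"
  newtons: 40

```text
time: 6.1
ee_pos: [0.5679, -0.2169, 0.0742]
tool_rot: [[-1.0, -0.022, 0.0], [-0.022, 1.0, -0.0], [-0.0, -0.0, -1.0]]
contact_force: [-0.0, 0.4, 1.3]
gripper_width: 0.267
grasp_force: 40.0
```

step_arm:
  increments: "0 0 -10 0 0 0 0.1; 0 0 -30 0 0 0 0.1; 0 0 -55 0 0 0 0.1; 0 0 -80 0 0 0 0.1; 0 0 -105 0 0 0 0.1; 0 0 -130 0 0 0 0.1; 0 0 -140 0 0 0 0.1; 0 0 -140 0 0 0 0.1"

```text
time: 6.9
ee_pos: [0.568, -0.217, 0.215]
tool_rot: [[-1.0, -0.022, 0.002], [-0.022, 1.0, -0.001], [-0.002, -0.001, -1.0]]
contact_force: [0.8, 0.1, -4.1]
gripper_width: 0.266
grasp_force: 40.0
```

```bash
python3 d.py .5524 .1636 .21 22.2
```

```text
t 6.9 pos [ 0.568 -0.217  0.215] F [ 0.8  0.1 -4.1]
d mm [  7.1 380.8   4.6] rot [0.     0.002  1.2056]
```

step_arm:
  increments: "1 45 0 0 0 0.14 0.1; 2 90 0 0 0 0.28 0.1; 3 135 0 0 0 0.42 0.1; 4 180 0 0 0 0.56 0.1; 5 225 0 0 0 0.7 0.1; 6 270 0 0 0 0.84 0.1; 6 315 0 0 0 0.98 0.1; 7 360 0 0 0 1.1 0.1"

```text
time: 7.7
ee_pos: [0.5519, 0.1446, 0.2124]
tool_rot: [[-0.468, 0.884, -0.003], [0.884, 0.468, -0.0], [0.001, -0.003, -1.0]]
contact_force: [1.5, -0.9, -4.3]
gripper_width: 0.268
grasp_force: 40.0
```

```bash
python3 d.py .5524 .1636 .21 22.2
```

```text
t 7.7 pos [0.5519 0.1446 0.2124] F [ 1.5 -0.9 -4.3]
d mm [16.6  9.4  2.4] rot [-0.0027 -0.0011  0.0999]
```

step_arm:
  increments: "15 5 0 0 0 0.1 0.1; 15 5 0 0 0 0.1 0.1; 15 5 0 0 0 0.1 0.1; 15 5 0 0 0 0.1 0.1; 15 5 0 0 0 0.1 0.1"

```text
time: 8.2
ee_pos: [0.5502, 0.1574, 0.2137]
tool_rot: [[-0.382, 0.924, -0.001], [0.924, 0.382, -0.0], [0.0, -0.001, -1.0]]
contact_force: [-0.9, 1.0, -4.8]
gripper_width: 0.272
grasp_force: 40.0
```

```bash
python3 d.py .5524 .1636 .21 22.2; python3 - <<'E'
from h import *
import pickle
p=ctrl.camera_params('wrist');im=ctrl.get_image('wrist')
s=ctrl.get_state();print(s['tool_rot'])
pickle.dump(p,open('w5.pkl','wb'));cv2.imwrite('pics/w5.png',im)
for X in [(.5524,.1636,.085),(.5524,.1636,s['ee_pos'][2]-.064)]: print(proj(p,np.array(X)))
u,v=235,140
cv2.imwrite('pics/w5c.png',cv2.resize(im[v:v+145,u:u+195],None,fx=4,fy=4,interpolation=cv2.INTER_CUBIC))
E
```

```text
t 8.2 pos [0.5502 0.1574 0.2137] F [-0.9  1.  -4.8]
d mm [4.9 4.4 3.7] rot [-0.0007 -0.0001  0.0049]
[[-3.82261584e-01  9.24054091e-01 -3.44673464e-04]
 [ 9.24054155e-01  3.82261566e-01 -1.20613930e-04]
 [ 2.03016232e-05 -3.64603019e-04 -9.99999933e-01]]
[329.38111616 182.95224538]
[330.91191734 200.2979686 ]
```

View pics/w5c.png

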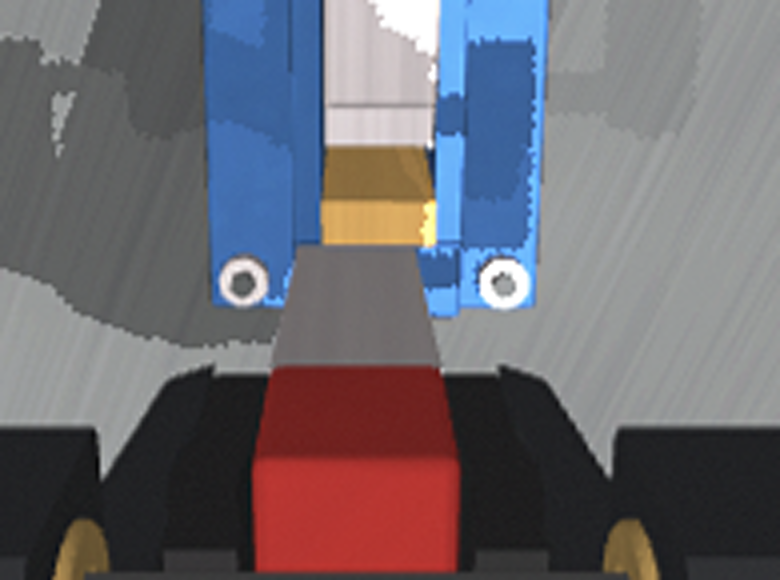

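The held key is upright. Its tip's near edge is at crop row 246, columns 297–417. The brass edge is at row 199 (columns 322–435) and the post edge at row 146.

```bash
python3 - <<'E'
from h import *
import pickle
p=pickle.load(open('w5.pkl','rb'))
e=np.array([.5502,.1574,.2137]);T=ctrl.get_state()['tool_rot']
f=lambda c:(235+c[0]/4-.37,140+c[1]/4-.37)
def tool(c,z): return (T.T@(ray(p,f(c),z)-e)*1e3).round(1)
zt=e[2]-.064
print('tip edge L,R',tool((297,246),zt),tool((417,246),zt))
print('head bottom edge',tool((272,366),zt+.08),tool((440,366),zt+.08))
print('head top edge',tool((255,460),zt+.11),tool((457,460),zt+.11))
print('brass',tool((322,199),.085),tool((435,199),.085),'post',tool((325,146),.085),tool((433,146),.085))
E
```

```text
tip edge L,R [  4.1 -13.7  64. ] [ 4.1 11.  64. ]
head bottom edge [ 10.4 -13.1 -16. ] [ 10.4   9.9 -16. ]
head top edge [ 11.4 -12.9 -46. ] [ 11.4   9.7 -46. ]
brass [ -2.  -10.4 128.7] [ -2.   19.1 128.7] post [ 12.1  -9.5 128.7] [ 12.1  18.4 128.7]
```

step_arm:
  increments: "6 6 0 0 0 0.005 0.1; 6 6 5 0 0 0.005 0.1; 6 6 20 0 0 0.005 0.1; 6 6 35 0 0 0.005 0.1; 6 6 45 0 0 0.005 0.1; 6 6 50 0 0 0.005 0.1; 6 6 50 0 0 0.005 0.1; 6 6 50 0 0 0.005 0.1"

```text
time: 9.05
ee_pos: [0.5537, 0.1663, 0.1646]
tool_rot: [[-0.378, 0.926, 0.001], [0.926, 0.378, 0.0], [-0.0, 0.001, -1.0]]
contact_force: [-0.5, 0.4, -3.3]
gripper_width: 0.27
grasp_force: 40.0
```

```bash
python3 - <<'E'
from h import *
import pickle
p=ctrl.camera_params('wrist');im=ctrl.get_image('wrist')
s=ctrl.get_state();print(s['ee_pos'],s['tool_rot'][:,1])
pickle.dump((p,s),open('w6.pkl','wb'));cv2.imwrite('pics/w6.png',im)
u,v=280,150
cv2.imwrite('pics/w6c.png',cv2.resize(im[v:v+95,u:u+110],None,fx=6,fy=6,interpolation=cv2.INTER_CUBIC))
E
```

```text
[0.55371431 0.16632751 0.16470948] [0.92563772 0.37840896 0.0012163 ]
```

View pics/w6c.png

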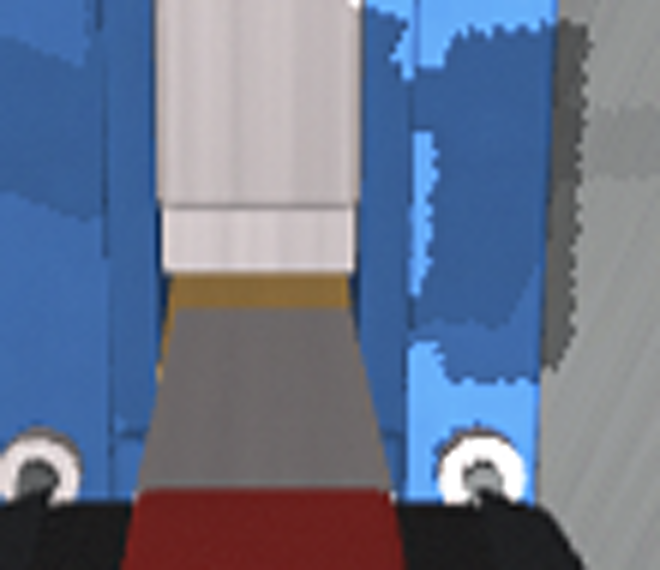

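The key's tip is over the gap: tip edge at crop row 308 (columns 172–352), post edge at row 272 (columns 163–355).

```bash
python3 - <<'E'
from h import *
import pickle
p,s=pickle.load(open('w6.pkl','rb'));e=s['ee_pos'];T=s['tool_rot']
f=lambda c:(280+c[0]/6-.42,150+c[1]/6-.42)
t=lambda c,z:(T.T@(ray(p,f(c),z)-e)*1e3).round(1)
z=e[2]-.064
print(t((172,308),z),t((352,308),z),t((163,272),.085),t((355,272),.085))
E
```

```text
[  4.4 -14.3  64. ] [ 4.4 10.4 64. ] [  5.3 -16.4  79.7] [ 5.3 11.6 79.7]
```

step_arm:
  increments: "-1 0 2 0 0 0 0.1; -1 0 6 0 0 0 0.1; -1 0 10 0 0 0 0.1; -1 0 14 0 0 0 0.1; -1 0 18 0 0 0 0.1; -1 0 22 0 0 0 0.1; -1 0 24 0 0 0 0.1; -1 0 24 0 0 0 0.1"

```text
time: 9.9
ee_pos: [0.5536, 0.1653, 0.1397]
tool_rot: [[-0.378, 0.926, -0.001], [0.926, 0.378, -0.0], [0.0, -0.001, -1.0]]
contact_force: [-0.1, -0.1, -4.6]
gripper_width: 0.268
grasp_force: 40.0
```

step_arm:
  increments: "0 0 2 0 0 0 0.1; 0 0 4 0 0 0 0.1; 0 0 6 0 0 0 0.1; 0 0 8 0 0 0 0.1; 0 0 10 0 0 0 0.1; 0 0 11 0 0 0 0.1; 0 0 11 0 0 0 0.1"

```text
time: 10.6
ee_pos: [0.5537, 0.1654, 0.1289]
tool_rot: [[-0.378, 0.926, -0.0], [0.926, 0.378, -0.0], [0.0, -0.0, -1.0]]
contact_force: [-0.4, -0.1, -4.2]
gripper_width: 0.265
grasp_force: 40.0
```

step_arm:
  increments: "0 0 1 0 0 0 0.1; 0 0 2 0 0 0 0.1; 0 0 3 0 0 0 0.1; 0 0 4 0 0 0 0.1; 0 0 4 0 0 0 0.1; 0 0 4 0 0 0 0.1"

```text
time: 11.2
ee_pos: [0.5538, 0.1654, 0.1251]
tool_rot: [[-0.378, 0.926, -0.0], [0.926, 0.378, -0.0], [-0.0, -0.0, -1.0]]
contact_force: [-0.2, -0.5, -4.3]
gripper_width: 0.265
grasp_force: 40.0
```

step_arm:
  increments: "0 0 1 0 0 0 0.1; 0 0 2 0 0 0 0.1; 0 0 3 0 0 0 0.1; 0 0 3 0 0 0 0.1; 0 0 3 0 0 0 0.1"

```text
time: 11.7
ee_pos: [0.5537, 0.1653, 0.122]
tool_rot: [[-0.378, 0.926, -0.0], [0.926, 0.378, -0.0], [-0.0, -0.0, -1.0]]
contact_force: [-0.3, 0.3, -4.6]
gripper_width: 0.271
grasp_force: 40.0
```

step_arm:
  increments: "0 0 1 0 0 0 0.1; 0 0 2 0 0 0 0.1; 0 0 3 0 0 0 0.1; 0 0 3 0 0 0 0.1; 0 0 3 0 0 0 0.1"

```text
time: 12.2
ee_pos: [0.5538, 0.1653, 0.119]
tool_rot: [[-0.378, 0.926, -0.0], [0.926, 0.378, -0.0], [-0.0, -0.0, -1.0]]
contact_force: [0.8, 0.0, -5.0]
gripper_width: 0.271
grasp_force: 40.0
```

step_arm:
  increments: "0 0 1 0 0 0 0.1; 0 0 2 0 0 0 0.1; 0 0 3 0 0 0 0.1; 0 0 3 0 0 0 0.1; 0 0 3 0 0 0 0.1"

```text
time: 12.7
ee_pos: [0.5538, 0.1653, 0.116]
tool_rot: [[-0.378, 0.926, -0.0], [0.926, 0.378, -0.0], [-0.0, -0.0, -1.0]]
contact_force: [1.4, -2.3, -4.6]
gripper_width: 0.271
grasp_force: 40.0
```

The force along −socket x (about 2.7 N) says the key is only bearing on the post. I'll nudge towards the packing and continue.

step_arm:
  increments: "-0.4 0 0 0 0 0 0.1; -0.6 0 1 0 0 0 0.1; -0.6 0 2 0 0 0 0.1; -0.6 0 2 0 0 0 0.1; -0.6 0 2 0 0 0 0.1"

```text
time: 13.2
ee_pos: [0.5539, 0.1649, 0.1139]
tool_rot: [[-0.378, 0.926, -0.0], [0.926, 0.378, 0.0], [0.0, -0.0, -1.0]]
contact_force: [-0.0, 0.4, -4.4]
gripper_width: 0.269
grasp_force: 40.0
```

step_arm:
  increments: "0 0 1 0 0 0 0.1; 0 0 2 0 0 0 0.1; 0 0 2 0 0 0 0.1; 0 0 2 0 0 0 0.1"

```text
time: 13.6
ee_pos: [0.554, 0.1651, 0.1124]
tool_rot: [[-0.378, 0.926, 0.001], [0.926, 0.378, 0.0], [0.0, 0.001, -1.0]]
contact_force: [-1.0, 2.0, 0.6]
gripper_width: 0.269
grasp_force: 40.0
```

step_arm:
  increments: "0.3 0 0 0 0 0 0.1; 0.3 0 0.5 0 0 0 0.1; 0.3 0 1 0 0 0 0.1; 0.3 0 1 0 0 0 0.1; 0.3 0 1 0 0 0 0.1"

```text
time: 14.1
ee_pos: [0.554, 0.1652, 0.1113]
tool_rot: [[-0.378, 0.926, 0.001], [0.926, 0.378, 0.0], [-0.0, 0.001, -1.0]]
contact_force: [-0.4, 3.0, 4.8]
gripper_width: 0.267
grasp_force: 40.0
```

step_arm:
  increments: "0.2 0 0.5 0 0 0 0.1; 0.4 0 1 0 0 0 0.1; 0.4 0 1 0 0 0 0.1; 0.4 0 1 0 0 0 0.1"

```text
time: 14.5
ee_pos: [0.554, 0.1653, 0.1102]
tool_rot: [[-0.378, 0.926, 0.001], [0.926, 0.378, -0.0], [-0.001, 0.001, -1.0]]
contact_force: [0.0, 1.2, 5.4]
gripper_width: 0.267
grasp_force: 40.0
```

step_arm:
  increments: "0.1 0 0.5 0 0 0 0.1; 0.2 0 1 0 0 0 0.1; 0.2 0 1.5 0 0 0 0.1; 0.2 0 1.5 0 0 0 0.1; 0.2 0 1.5 0 0 0 0.1"

```text
time: 15.0
ee_pos: [0.554, 0.1654, 0.109]
tool_rot: [[-0.378, 0.926, 0.001], [0.926, 0.378, -0.0], [-0.001, 0.001, -1.0]]
contact_force: [-0.8, -0.2, 6.9]
gripper_width: 0.267
grasp_force: 40.0
```

step_arm:
  increments: "0 0 0.5 0 0 0 0.1; 0.1 0 1 0 0 0 0.1; 0.1 0 1.5 0 0 0 0.1; 0.1 0 1.5 0 0 0 0.1; 0.1 0 1.5 0 0 0 0.1"

```text
time: 15.5
ee_pos: [0.5541, 0.1655, 0.1079]
tool_rot: [[-0.378, 0.926, 0.002], [0.926, 0.378, -0.0], [-0.001, 0.001, -1.0]]
contact_force: [-1.3, -0.1, 9.3]
gripper_width: 0.27
grasp_force: 40.0
```

step_arm:
  increments: "0 0 0.5 0 0 0 0.1; 0 0 1 0 0 0 0.1; 0 0 1.5 0 0 0 0.1; 0 0 1.5 0 0 0 0.1; 0 0 1.5 0 0 0 0.1"

```text
time: 16.0
ee_pos: [0.5542, 0.1656, 0.1068]
tool_rot: [[-0.378, 0.926, 0.002], [0.926, 0.378, -0.0], [-0.001, 0.002, -1.0]]
contact_force: [-1.5, -0.2, 11.8]
gripper_width: 0.265
grasp_force: 40.0
```

step_arm:
  increments: "0 0 0.4 0 0 0 0.1; 0 0 0.8 0 0 0 0.1; 0 0 0.8 0 0 0 0.1; 0 0 0.8 0 0 0 0.1"

```text
time: 16.4
ee_pos: [0.5543, 0.1657, 0.1062]
tool_rot: [[-0.378, 0.926, 0.003], [0.926, 0.378, -0.0], [-0.001, 0.002, -1.0]]
contact_force: [-1.1, 1.3, 14.6]
gripper_width: 0.27
grasp_force: 40.0
```

Fz is 14.6 N with small lateral force. I'll unload the push before letting go.

step_arm:
  increments: "0 0 -0.7 0 0 0 0.1; 0 0 -1.4 0 0 0 0.1; 0 0 -1.8 0 0 0 0.1; 0 0 -1.8 0 0 0 0.1"

```text
time: 16.8
ee_pos: [0.5541, 0.1657, 0.1063]
tool_rot: [[-0.378, 0.926, 0.001], [0.926, 0.378, -0.0], [-0.0, 0.001, -1.0]]
contact_force: [4.5, 1.0, -1.2]
gripper_width: 0.267
grasp_force: 40.0
```

step_arm:
  increments: "0 0 0 0 0 0 0.28; 0 0 0 0 0 0 0.32; 0 0 0 0 0 0 0.4; 0 0 0 0 0 0 0.5; 0 0 0 0 0 0 0.5; 0 0 0 0 0 0 0.5"
  newtons: 10

```text
time: 17.4
ee_pos: [0.5534, 0.1657, 0.1065]
tool_rot: [[-0.378, 0.926, -0.0], [0.926, 0.378, -0.0], [0.0, -0.0, -1.0]]
contact_force: [0.4, -0.4, 0.7]
gripper_width: 0.496
grasp_force: 0.0
```

step_arm:
  increments: "0 0 -5 0 0 0 0.5; 0 0 -20 0 0 0 0.5; 0 0 -40 0 0 0 0.5; 0 0 -60 0 0 0 0.5; 0 0 -80 0 0 0 0.5; 0 0 -80 0 0 0 0.5; 0 0 -80 0 0 0 0.5"

```text
time: 18.1
ee_pos: [0.5534, 0.1657, 0.1862]
tool_rot: [[-0.378, 0.926, 0.0], [0.926, 0.378, -0.0], [-0.0, -0.0, -1.0]]
contact_force: [-0.3, -0.6, 0.6]
gripper_width: 0.5
grasp_force: 0.0
```

```bash
python3 - <<'E'
from h import *
import pickle
p=ctrl.camera_params('wrist');im=ctrl.get_image('wrist');sd=ctrl.get_image('side')
s=ctrl.get_state();print(s['ee_pos'],s['contact_force'])
pickle.dump((p,s),open('w7.pkl','wb'))
a=cv2.resize(im[130:280,250:400],(600,600),interpolation=cv2.INTER_CUBIC)
cv2.imwrite('pics/w7.png',a)
E
```

```text
[0.55309639 0.1656968  0.18535776] [0.80371712 0.20352131 0.30916999]
```

View pics/w7.png

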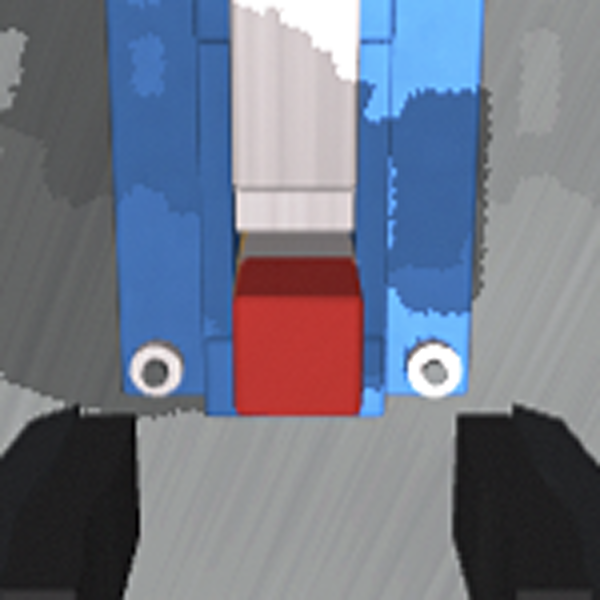

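The key stands upright and square in the gap, with the head top at about (297,355) in the crop. The gripper is well clear. The force slope (about 2.3 N/mm, peak about 15 N of push) puts the squeeze at roughly 18–22 N, so I'm handing it in.

```bash
python3 -c "
from plant import ctrl
print(ctrl.finish_job())"
```

```text
the job is handed in; nothing more can be done
None
```

I handed the job in with the key standing upright by itself in the gap, driven to a peak push of about 15 N plus its own weight; I estimate a squeeze of about 18–22 N, but no verdict came back to confirm it.

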